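# Latch the open quarter-turn stud on the instrument hatch

### The job

One of the two quarter-turn studs on top of the instrument box has been left open: it stands proud, shows a red band below its wing, and its wing lies across the row of studs. Press that stud down against its spring and turn it a quarter turn clockwise (seen from above) until its cam catches, then let go so that it stays latched. Leave the other stud latched as it is.

Things in the scene. Friction and masses are not known exactly. Their poses are not given: they have to be found in the camera images.
- open_stud_grip (a point): Mid-wing grip point of the open stud, on its axis, 102 mm above the bench. Wing: upright black tab, 36 mm long (point x), 14 thick (point y, pinch across this), 32 high (point z up); its top is 13 above the point, underside 19 below. Below it a 13 mm stem with red band, 17 mm free above a 34 mm collar. Site moves with the wing. Fixed grey, light-topped box below: 112x192 mm, 60 high.
- open_stud_press (a joint): How far the open stud is pressed down, in m: 0 standing proud, 0.013 fully down. A spring pushes it up (about 4 N at 0, 8 N at 0.010, 9 N at 0.013). The cam blocks turning until it is pressed about 0.010; latched it rests at about 0.005.
- open_stud_turn (a joint): Turn of the open stud's wing, in rad: 0 open, grows clockwise seen from above, pi/2 = latched, stop at 1.64. Turns freely while pressed beyond 0.010; if let go past about 1.4 the spring lifts the cam into its catch near pi/2, where it cannot turn back unless pressed again.
- shut_stud_turn (a joint): Turn of the other, already latched stud, in rad, same sense: about pi/2 = latched, to be left so. Alike, 110 mm from the open one along the box (at either end of it), 5 mm lower, no red showing, its wing in line with the two studs.

How it is judged (in metres and radians):
On the way:
1. the open stud is pressed down at least 7 mm before it is turned (value of joint open_stud_press above 0.007 m and value of joint open_stud_turn below 0.6 rad), for 0.02 s.
At the end, for the whole second after the job is handed in: The stud that was open is turned to within 10 degrees of its quarter turn and caught by its cam (resting 3 to 7.5 mm below its open height), released, and the other stud is still latched (within 10 degrees) (value of joint each of open_stud_turn, shut_stud_turn above 1.4 rad and value of joint open_stud_press between 0.003 and 0.0075 m); the robot touches nothing.
It fails at once if the stud that was already latched is turned out of its catch (value of joint shut_stud_turn below 1.3 rad).
It also fails if it takes over 32 s, if anything falls off the work surface, if the arm or the gripper's body presses on something with over 40 N, if the wrist force passes 120 N, or if a joint passes its speed limit or range.

### The arm

A 6-joint arm with a two-finger parallel gripper is mounted at the origin on a cart in front of the work surface, level with it; the furniture and walls round the work are solid. World frame = base frame: x ahead of the robot, y to its left, z up, the work surface at z = 0. Lengths are in mm, angles in degrees, forces in N, time in s.
With the tool pointing down it reaches from about 300 to 850 mm from the base axis. Payload 4.2 kg.
Tool frame: the origin (TCP) lies on the centre line of the jaws, within the pads' length; the fingertips stand 14 mm ahead of it and the grasp point (between the pads) lies 5 mm behind it (env.finger_overhang is the z of the fingertips in the tool frame, in mm); z points along the fingers, y is the line along which they close (so a half turn about z gives the same grasp; the last joint's range is limited). The gripper opens to 91 mm and grips with 3 to 60 N. Pads are 32 mm wide; open, the fingers measure 118 mm over their backs; the gripper's body (76 mm by 178 mm) begins 60 mm behind the grasp point.
Start: joints at [-1.146, 18.312, 89.639, -0, 72.044, -1.146], TCP at [575.015, 0, 227.976] pointing down, gripper open.
Joint ranges: [-177.97, 177.97], [-48.28, 115.42], [12.27, 149.76], [-77.06, 257.06], [2.81, 150.46], [-146.56, 146.56]. Speed limits (degrees/s): [147.25, 147.25, 180, 180, 180, 180].

### API

Orientations are given as [roll, pitch, yaw] about the fixed x, y, z axes, in that order (R = Rz(yaw) Ry(pitch) Rx(roll)).
In Python, from workcell import sensors, viewer, env gives the robot as it stands. The module is installed in compiled form; this text tells all that it offers.
- The arm moves only by the tool step_arm, never from a script. Its argument "plan" is one flat list of numbers, 6 for each row, row after row: the shift along the tool's x, y, z in cm, then the turn, a rotation vector about the tool's x, y, z in rad. In form: [x, y, z, wx, wy, wz, x, y, z, wx, wy, wz, ...]. A call has 1 to 5 rows; each row shifts and turns the commanded pose from where the row before left it, along the tool's axes as they then stand; what a row does not reach is not made up. A row lasts 1/12 s, in which the tool goes at most 41.7 mm and 7.16 degrees, less where a joint would pass 70% of its speed; a pose out of reach is approached as far as the arm can. A call is refused whole if a number of a shift passes 4.17 or a number of a turn 0.125, either way. A call with a gripper value outside its range is refused whole. "hand" is the finger opening in cm, from 0 to 9.12, set as the call begins (left out, the last holds). The fingers move at their own pace and stop on an object; "newtons" is the grip in N (left out, the last holds). Time passes only in rows, so rows that do not move let the fingers close. It gives the time, the measured TCP pose, the force, the opening and the grip force at its end, in the units of the state.
- sensors.state(): the state, without advancing time (a new reading comes with each control period).
- viewer.grab_frame(name): name is "scene" or "side" or "wrist"; returns a dict with "img" (400x640x3 uint8, red, green, blue), "fx", "fy", "cx", "cy" (pixels), "position" and "attitude" of the camera in the world. Camera axes: x right, y down, z forward; pixel columns grow to the right and rows downward; lengths in mm; the calibration is good to about 2 mm. A picture is of the moment at which its call begins. There is no depth.
- env.job_done(): hands the job in; it is judged then, once.
Trained networks look in a picture, given as the dict that the camera call returned (one of the last four; its "shot" number tells which), for a name from the list of things; names that differ only in an ending like _2 or _b are one class to them, and where a whole thing is asked for, a point or a joint stands for the part that bears it (a point fixed in the world has none). Each returns a list of dicts, best first, with "score" (0 to 1); they miss things now and then, are a little off and sometimes report something else, mostly with a low value. They report only what shows in the picture. A call takes as long as a camera call.
- viewer.boxes_of(name, picture): "location" ([column, row] in pixels, amid what is visible of it).
- viewer.pinpoint(name, picture): "location" ([column, row] in pixels: a listed point, or the origin of a listed thing).
The state is a dict: "time_s": time; "qpos": joint angles; "qvel": joint speeds; "effort": joint torques, N m; "ee_pos": TCP position; "ee_rot": TCP orientation; "force": force on the tool from outside, world axes, zero at the start; "torque": the same for the moment, N m; "gripper_width": finger opening in mm; "gripper_force": force on a finger pad.
Only numpy, scipy, OpenCV 4.12 (cv2) and the standard library are available. Lean on these libraries where they do the work, as an engineer would, in place of code of your own. Each camera call takes 0.05 s, during which the arm holds its last target. There are 200 camera calls.

## Working session

There is one attempt and no reset: what is moved stays moved. The work goes in short steps, Python scripts to look and compute and a tool call to move; the robot and the scene stay as the last step left them, time stands still between calls to the robot, and variables do not carry over. Pictures are saved under pics/ and viewed, at most 10 in all, crops included, and the job is handed in when it is done.

Besides the shell and the picture viewer there is one more tool, called by a JSON object that holds its "fn" and its "kwargs". step_arm: Moves the arm, as the interface text tells. Its arguments: {"type":"object","properties":{"plan":{"type":"array","items":{"type":"number"}},"hand":{"type":"number"},"newtons":{"type":"number"}},"required":["plan"]}

```bash
mkdir -p pics; cat > h.py <<'E'
import numpy as np, cv2
from scipy.spatial.transform import Rotation as R
from workcell import sensors, viewer, env
def ray(p,px):
    d=np.array([(px[0]-p['cx'])/p['fx'],(px[1]-p['cy'])/p['fy'],1])
    a=np.array(p['attitude'],float)
    M=a if a.shape==(3,3) else R.from_euler('xyz',a,degrees=True).as_matrix()
    return np.array(p['position'],float),M@d
def atz(p,px,z):
    o,d=ray(p,px); return o+d*(z-o[2])/d[2]
E
python3 - <<'E'
from h import *
ims=[]
for n in ['scene','wrist','side']:
    p=viewer.grab_frame(n); cv2.imwrite(f'pics/{n}0.png',p['img'][:,:,::-1])
    print(n,p['position'],p['attitude'])
    for nm in ['open_stud_grip','shut_stud_turn']:
        for f in (viewer.pinpoint,viewer.boxes_of):
            try:
                for d in f(nm,p)[:2]: print(nm,f.__name__,d['location'],d['score'],atz(p,d['location'],102 if 'open' in nm else 97).round(1))
            except Exception as e: print(nm,e)
    ims.append(p['img'])
cv2.imwrite('pics/all0.png',cv2.resize(np.vstack([np.hstack(ims[:2]),np.hstack([ims[2],ims[2]*0])]),(800,500))[:,:,::-1])
print(sensors.state())
E
```

```text
scene [ 200.07044844 -357.06375409  707.67894825] [-1.32977503e+02  5.57453693e-02 -3.17668179e+01]
open_stud_grip call [287.1, 186.5] 0.65 [513.9 258.4 102. ]
open_stud_grip call [286.7, 186.8] 0.5 [512.9 258.  102. ]
shut_stud_turn it knows: open_stud_grip
shut_stud_turn call [347.4, 191.3] 0.6 [600.8 196.   97. ]
wrist [573.95125249  79.2609231  383.72319264] [ 1.63689146e+02  1.22719634e-01 -2.25941883e-02]
shut_stud_turn it knows: open_stud_grip
side [ 415.06973492 -549.60072512  557.89959889] [-1.20570029e+02 -4.52577325e-03 -1.04118071e+01]
open_stud_grip call [300.9, 191.3] 0.49 [516.1 256.6 102. ]
open_stud_grip call [300.0, 193.2] 0.53 [512.6 247.5 102. ]
shut_stud_turn it knows: open_stud_grip
shut_stud_turn call [340.1, 202.3] 0.51 [602.3 195.1  97. ]
{'time_s': 0.6, 'qpos': array([-1.14538319e+00,  1.83121532e+01,  8.96389869e+01, -6.56381287e-04,
        7.20458416e+01, -1.14591198e+00]), 'qvel': array([-0.12457994, -0.06331374, -0.01036005, -0.0278987 , -0.01799813,
       -0.04741197]), 'effort': array([-7.23473386e-04, -4.12123418e+01, -2.32135892e+01,  7.27226492e-02,
        3.78483825e-02,  2.23880306e-06]), 'ee_pos': array([5.75005319e+02, 2.49719096e-03, 2.27973473e+02]), 'ee_rot': array([1.79996995e+02, 6.84663395e-04, 9.00007311e+01]), 'force': array([0.19033085, 0.18209842, 0.06552541]), 'torque': array([-0.03609328,  0.04249039, -0.00703067]), 'gripper_force': 0.0, 'gripper_width': 91.36803801972356}
```

View pics/all0.png

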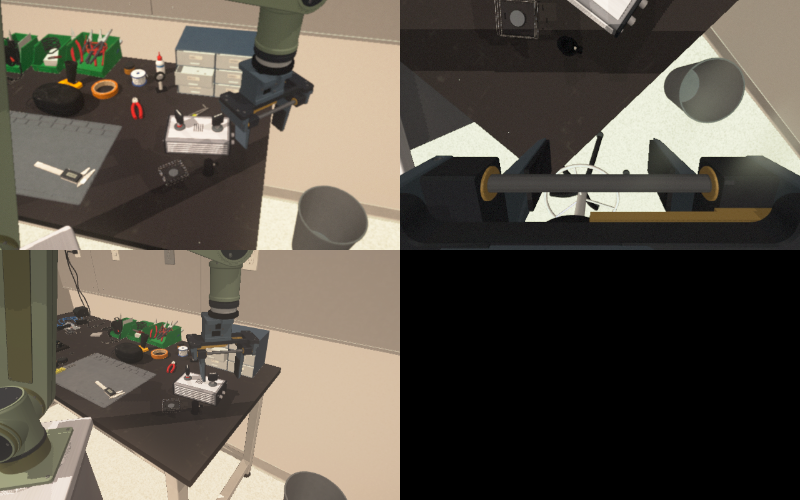

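{"fn": "step_arm", "kwargs": {"plan": [2.5, -1.0, 0, 0, 0, -0.125, 2.5, -1.0, 0, 0, 0, -0.125, 2.5, -1.0, 0, 0, 0, -0.125, 2.5, -1.0, 0, 0, 0, -0.125, 2.5, -1.0, 0, 0, 0, -0.125]}}

```text
time_s: 1.02
ee_pos: [496.4, 108.2, 227.9]
ee_rot: [180.0, -0.0, 126.2]
force: [0.2, 0.2, 0.7]
gripper_width: 91.1
gripper_force: 0.0
```

```bash
python3 - <<'E'
from h import *
p=viewer.grab_frame('wrist'); cv2.imwrite('pics/w1.png',p['img'][:,:,::-1])
print(p['position'],p['attitude'])
for nm in ['open_stud_grip','open_stud_turn','shut_stud_turn']:
    for f in (viewer.pinpoint,viewer.boxes_of):
        try:
            for d in f(nm,p)[:2]: print(nm,d['location'],d['score'],atz(p,d['location'],102 if 'open' in nm else 97).round(1))
        except Exception as e: pass
s=sensors.state();print(s['ee_pos'],s['ee_rot'],s['qpos'])
E
```

```text
[448.48222769 172.07518567 384.17191376] [1.63731175e+02 2.76923353e-02 3.61453040e+01]
open_stud_grip [445.9, 63.0] 0.81 [512.  261.7 102. ]
open_stud_grip [443.9, 65.9] 0.79 [512.2 259.1 102. ]
open_stud_turn [446.2, 60.9] 0.96 [511.1 263.1 102. ]
shut_stud_turn [466.5, 187.0] 0.64 [601.1 195.6  97. ]
[497.49371116 106.87888102 228.25653642] [1.79942839e+02 5.68630613e-02 1.25753364e+02] [ 1.08472067e+01  1.22993236e+01  9.80444207e+01 -2.93461080e-02
  6.95804658e+01 -2.48959656e+01]
```

View pics/w1.png

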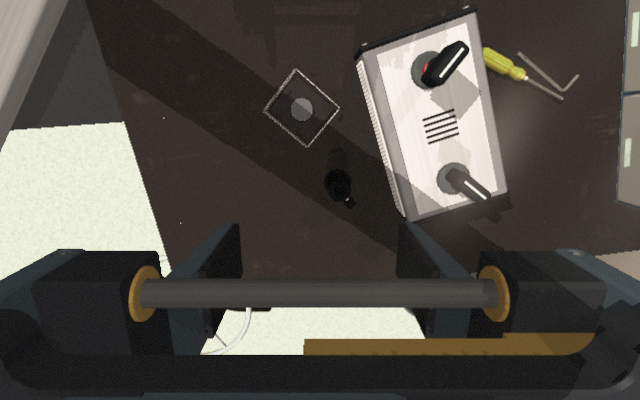

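```bash
cat >> h.py <<'E'
def proj(p,X):
    M=R.from_euler('xyz',p['attitude'],degrees=True).as_matrix()
    c=(np.atleast_2d(X)-p['position'])@M
    return np.c_[p['cx']+p['fx']*c[:,0]/c[:,2],p['cy']+p['fy']*c[:,1]/c[:,2]]
def wing(im,p,c,a,k,col):
    a=np.radians(a);u=np.array([np.cos(a),np.sin(a),0]);v=np.array([-u[1],u[0],0])
    for z in (13,-19):
        q=[c+s*18*u+t*7*v+[0,0,z] for s,t in((1,1),(1,-1),(-1,-1),(-1,1))]
        cv2.polylines(im,[(k(proj(p,q))).astype(np.int32)],True,col,1)
E
python3 - <<'E'
from h import *
p=viewer.grab_frame('wrist')
print(p['fx'],p['fy'],p['cx'],p['cy'])
for q in ([357,58],[404,221],[508,203],[477,10]): print(atz(p,q,60).round(1))
x0,y0=340,0
im=cv2.resize(p['img'][y0:y0+230,x0:x0+180,::-1],None,fx=2.5,fy=2.5,interpolation=cv2.INTER_CUBIC)
im2=im.copy();k=lambda q:(q-[x0,y0])*2.5
wing(im2,p,np.array([512,260,102.]),54.5,k,(0,0,255))
wing(im2,p,np.array([601,195.6,97.]),-35.5,k,(0,255,0))
o=np.hstack([im,im2]);cv2.imwrite('pics/c1.png',cv2.resize(o,None,fx=.88,fy=.88))
E
```

```text
318.140559720195 318.140559720195 318.73944732285094 200.1766606769925
[453.3 228.   60. ]
[594.1 128.9  60. ]
[670.9 209.2  60. ]
[516.9 323.1  60. ]
```

View pics/c1.png

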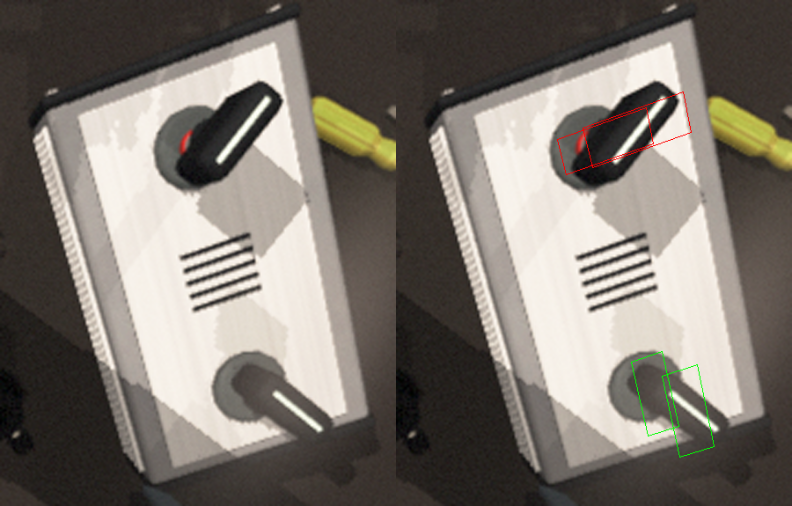

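```bash
python3 - <<'E'
from h import *
p=viewer.grab_frame('wrist')
for a,b,z in (([440.9,72.7],[460.9,45],115),([465.5,178.6],[485.9,195],110)):
    A=atz(p,a,z);B=atz(p,b,z);d=B-A;print(A,B,(A+B)/2,np.degrees(np.arctan2(d[1],d[0])),np.hypot(*d[:2]))
E
```

```text
[513.23751268 248.3175932  115.        ] [512.38896492 272.26113294 115.        ] [512.8132388  260.28936307 115.        ] 92.02968595354635 23.958571086108876
[590.39973739 197.2282787  110.        ] [615.52922379 196.84028156 110.        ] [602.96448059 197.03428013 110.        ] -0.8845716998794387 25.13248153550095
```

The crop shows the red-banded open stud at (445,62) and the other at (466,187). Their top stripes lie about 36° off the box's long axis, so I'll check from straight above.

{"fn": "step_arm", "kwargs": {"plan": [1.3, 0.76, 0, 0, 0, 0.125, 1.3, 0.76, 0, 0, 0, 0.125, 1.3, 0.76, 0, 0, 0, 0.125, 1.3, 0.76, 0, 0, 0, 0.125, 1.3, 0.76, 0, 0, 0, 0.125]}}

```text
time_s: 1.78
ee_pos: [509.0, 180.3, 227.8]
ee_rot: [-180.0, 0.0, 89.5]
force: [0.5, -1.2, 0.2]
gripper_width: 91.3
gripper_force: 0.0
```

```bash
python3 - <<'E'
from h import *
p=viewer.grab_frame('wrist');p=viewer.grab_frame('wrist')
print(p['position'],p['attitude'])
for nm in ['open_stud_grip','shut_stud_turn']:
    for f in (viewer.pinpoint,viewer.boxes_of):
        try:
            for d in f(nm,p)[:2]: print(nm,d['location'],d['score'],atz(p,d['location'],102 if 'open' in nm else 97).round(1))
        except Exception as e: pass
s=sensors.state();print(s['ee_pos'],s['ee_rot'],s['qpos'])
x0,y0=240,10
im=cv2.resize(p['img'][y0:y0+230,x0:x0+270,::-1],None,fx=2.5,fy=2.5,interpolation=cv2.INTER_CUBIC)
k=lambda q:(q-[x0,y0])*2.5
wing(im,p,np.array([513,260,102.]),91,k,(0,0,255))
wing(im,p,np.array([602,196.5,97.]),0,k,(0,255,0))
cv2.imwrite('pics/c2.png',im)
E
```

```text
[510.27777361 261.57622722 384.19994697] [ 1.63827655e+02 -4.04022919e-02 -6.99504122e-01]
open_stud_grip [322.4, 108.4] 0.95 [513.6 261.1 102. ]
open_stud_grip [321.2, 107.4] 0.64 [512.6 262.  102. ]
shut_stud_turn [416.7, 178.4] 0.67 [600.  198.1  97. ]
[508.37847012 179.41748754 227.64378641] [-1.79961881e+02  4.42912979e-02  9.00647717e+01] [ 1.82347367e+01  1.51167091e+01  9.42886042e+01 -3.20045539e-02
  7.06447198e+01  1.81805999e+01]
```

View pics/c2.png

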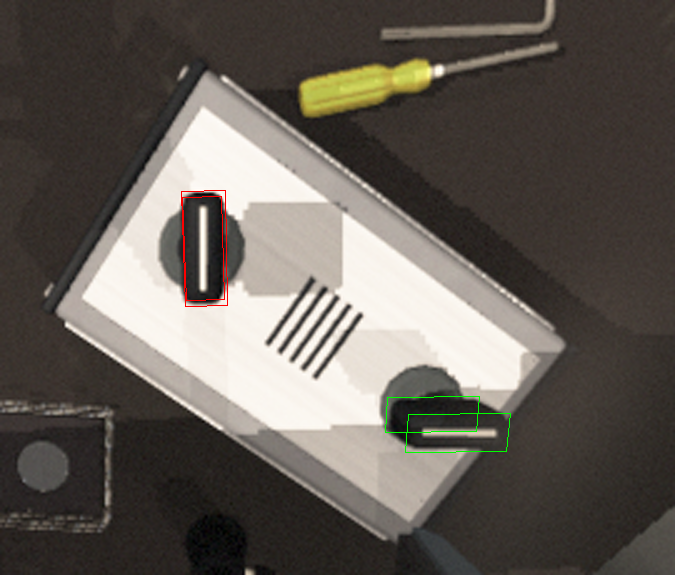

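Overlay matches: the open wing lies along world y at (513,261), and the shut one along x at (601,197). Moving over it.

{"fn": "step_arm", "kwargs": {"plan": [2.7, 0.15, 0, 0, 0, 0, 2.7, 0.15, 0, 0, 0, 0, 2.7, 0.15, 0, 0, 0, 0, 0, 0, 3, 0, 0, 0, 0, 0, 3, 0, 0, 0], "hand": 6}}

```text
time_s: 2.45
ee_pos: [514.1, 262.3, 169.0]
ee_rot: [179.7, -0.1, 90.1]
force: [0.1, 0.5, -0.3]
gripper_width: 61.4
gripper_force: 0.0
```

```bash
python3 - <<'E'
from h import *
p=viewer.grab_frame('wrist')
for nm in ['open_stud_grip']:
    for f in (viewer.pinpoint,viewer.boxes_of):
        try:
            for d in f(nm,p)[:2]: print(nm,d['location'],d['score'],atz(p,d['location'],102 if 'open' in nm else 97).round(1))
        except Exception as e: pass
s=sensors.state();print(s['ee_pos'],s['ee_rot'],s['qpos'])
cv2.imwrite('pics/w3.png',p['img'][:,:,::-1])
E
```

```text
open_stud_grip [317.1, 218.7] 0.71 [512. 262. 102.]
open_stud_grip [320.9, 218.3] 0.93 [514.9 262.3 102. ]
[511.44986283 259.86740395 166.25767202] [-1.79724620e+02  1.51731307e-01  9.00084392e+01] [ 2.57959088e+01  2.09298262e+01  9.50208878e+01 -1.86566744e-02
  6.43632512e+01  2.57959524e+01]
```

View pics/w3.png

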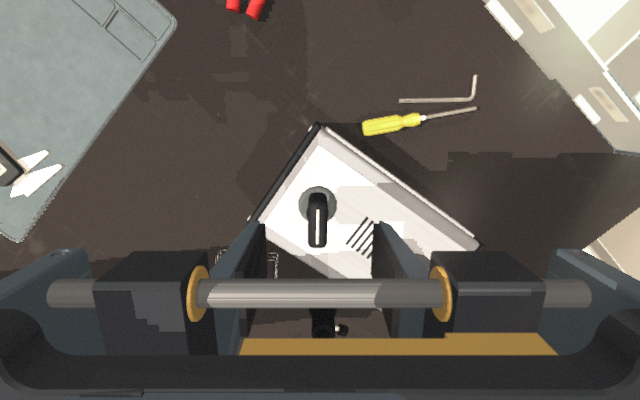

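The wing, at (318,218), is centred between the fingers, so I'll descend to z≈100 and grip.

{"fn": "step_arm", "kwargs": {"plan": [0, 0, 2.0, 0, 0, 0, 0, 0, 2.0, 0, 0, 0, 0, 0, 1.5, 0, 0, 0, 0, 0, 1.2, 0, 0, 0, 0, 0, 0, 0, 0, 0]}}

```text
time_s: 3.02
ee_pos: [512.7, 260.3, 100.8]
ee_rot: [-179.9, 0.0, 90.0]
force: [0.5, 0.3, 0.1]
gripper_width: 60.0
gripper_force: 0.0
```

{"fn": "step_arm", "kwargs": {"plan": [0, 0, 0, 0, 0, 0, 0, 0, 0, 0, 0, 0, 0, 0, 0, 0, 0, 0, 0, 0, 0, 0, 0, 0, 0, 0, 0, 0, 0, 0], "hand": 0, "newtons": 40}}

```text
time_s: 3.43
ee_pos: [513.2, 261.4, 101.9]
ee_rot: [179.9, -0.0, 90.0]
force: [0.8, -0.3, -0.1]
gripper_width: 29.4
gripper_force: 0.0
```

{"fn": "step_arm", "kwargs": {"plan": [0, 0, 0, 0, 0, 0, 0, 0, 0, 0, 0, 0, 0, 0, 0, 0, 0, 0]}}

```text
time_s: 3.68
ee_pos: [513.2, 261.4, 101.2]
ee_rot: [179.9, -0.0, 90.0]
force: [1.2, -0.2, 0.3]
gripper_width: 13.7
gripper_force: 40.0
```

Gripped (13.7 mm). Press 11.5 mm.

{"fn": "step_arm", "kwargs": {"plan": [0, 0, 0.4, 0, 0, 0, 0, 0, 0.4, 0, 0, 0, 0, 0, 0.35, 0, 0, 0, 0, 0, 0, 0, 0, 0, 0, 0, 0, 0, 0, 0]}}

```text
time_s: 4.1
ee_pos: [513.2, 261.5, 90.2]
ee_rot: [179.9, -0.0, 90.0]
force: [-1.1, -1.0, 6.6]
gripper_width: 14.1
gripper_force: 40.0
```

{"fn": "step_arm", "kwargs": {"plan": [0, 0, 0.1, 0, 0, 0, 0, 0, 0, 0, 0, 0]}}

```text
time_s: 4.27
ee_pos: [513.2, 261.4, 89.3]
ee_rot: [179.9, -0.0, 90.0]
force: [-1.5, -0.6, 8.3]
gripper_width: 13.9
gripper_force: 40.0
```

```bash
python3 - <<'E'
from h import *
F=[];P=[]
for i in range(6):
    viewer.grab_frame('side');s=sensors.state();F.append(s['force']);P.append(s['ee_pos'])
print(np.mean(F,0),np.mean(P,0),s['qpos'])
E
```

```text
[-0.77914132 -0.81855868  8.47108264] [513.20879457 261.44772857  89.4100538 ] [ 2.58587626e+01  2.52118227e+01  1.00632355e+02 -1.27009182e-02
  5.40659657e+01  2.58592986e+01]
```

Pressed about 11.6 mm (8.5 N). Now turn clockwise.

{"fn": "step_arm", "kwargs": {"plan": [0, 0, 0, 0, 0, 0.05, 0, 0, 0, 0, 0, 0.1, 0, 0, 0, 0, 0, 0.1, 0, 0, 0, 0, 0, 0.1, 0, 0, 0, 0, 0, 0.1]}}

```text
time_s: 4.98
ee_pos: [513.5, 261.4, 89.5]
ee_rot: [179.9, -0.1, 64.0]
force: [-0.3, -1.6, 8.1]
gripper_width: 13.4
gripper_force: 40.0
```

```bash
python3 - <<'E'
from h import *
F=[];P=[]
for i in range(3):
    viewer.grab_frame('side');s=sensors.state();F.append(s['force']);P.append(s['torque'])
print(np.mean(F,0),np.mean(P,0),s['ee_pos'],s['ee_rot'])
E
```

```text
[-0.52172864 -1.09505265  7.99345132] [-0.28684277  0.17636059 -0.0108884 ] [513.4608381  261.38770819  89.49827906] [ 1.79908274e+02 -7.33862281e-02  6.42049890e+01]
```

{"fn": "step_arm", "kwargs": {"plan": [0, 0, 0, 0, 0, 0.115, 0, 0, 0, 0, 0, 0.115, 0, 0, 0, 0, 0, 0.115, 0, 0, 0, 0, 0, 0.115, 0, 0, 0, 0, 0, 0.115]}}

```text
time_s: 5.55
ee_pos: [513.7, 261.2, 89.6]
ee_rot: [179.9, -0.1, 31.0]
force: [0.9, -2.3, 7.4]
gripper_width: 14.0
gripper_force: 40.0
```

{"fn": "step_arm", "kwargs": {"plan": [0, 0, 0, 0, 0, 0.115, 0, 0, 0, 0, 0, 0.115, 0, 0, 0, 0, 0, 0.115, 0, 0, 0, 0, 0, 0.115, 0, 0, 0, 0, 0, 0.1]}}

```text
time_s: 5.97
ee_pos: [513.8, 260.9, 89.5]
ee_rot: [180.0, -0.2, -1.1]
force: [0.4, -3.4, 7.9]
gripper_width: 13.9
gripper_force: 40.0
```

{"fn": "step_arm", "kwargs": {"plan": [0, 0, 0, 0, 0, 0, 0, 0, 0, 0, 0, 0]}}

```text
time_s: 6.13
ee_pos: [513.8, 260.9, 89.6]
ee_rot: [180.0, -0.2, -0.8]
force: [-0.3, -2.8, 8.5]
gripper_width: 13.9
gripper_force: 40.0
```

```bash
python3 - <<'E'
from h import *
F=[];P=[]
for i in range(3):
    p=viewer.grab_frame('wrist');s=sensors.state();F.append(s['force']);P.append(s['torque'])
print(np.mean(F,0),np.mean(P,0),s['ee_pos'],s['ee_rot'],s['qpos'][5])
cv2.imwrite('pics/w4.png',p['img'][:,:,::-1])
E
```

```text
[ 0.38944286 -2.88723382  7.6572369 ] [-0.53288777  0.04743786 -0.01433857] [513.77887112 260.91175292  89.52798061] [ 1.79980272e+02 -1.51185301e-01 -7.85982693e-01] 116.67473048532669
```

View pics/w4.png

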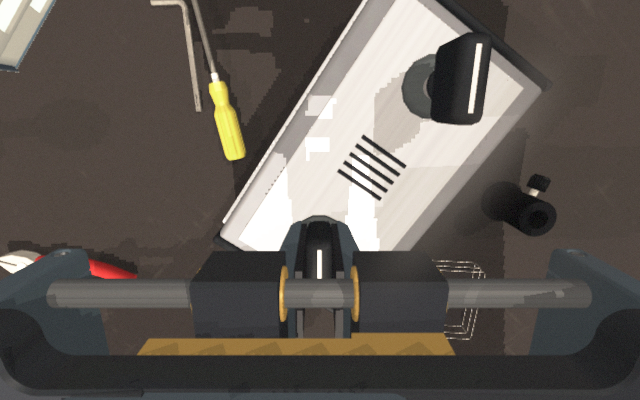

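The wing, in the jaws at (320,265), is now parallel to the latched one at (475,80). I'll ease up 6 mm into the catch, then release.

{"fn": "step_arm", "kwargs": {"plan": [0, 0, -0.2, 0, 0, 0, 0, 0, -0.2, 0, 0, 0, 0, 0, -0.2, 0, 0, 0, 0, 0, 0, 0, 0, 0]}}

```text
time_s: 6.62
ee_pos: [513.8, 260.9, 95.5]
ee_rot: [180.0, -0.2, -0.8]
force: [0.6, -2.8, 5.1]
gripper_width: 13.7
gripper_force: 40.0
```

{"fn": "step_arm", "kwargs": {"plan": [0, 0, 0, 0, 0, 0, 0, 0, 0, 0, 0, 0, 0, 0, 0, 0, 0, 0, 0, 0, 0, 0, 0, 0, 0, 0, 0, 0, 0, 0], "hand": 5.5}}

```text
time_s: 7.03
ee_pos: [512.5, 261.3, 94.0]
ee_rot: [180.0, 0.0, -0.8]
force: [0.2, 0.3, 0.3]
gripper_width: 44.1
gripper_force: 0.0
```

{"fn": "step_arm", "kwargs": {"plan": [0, 0, -2.5, 0, 0, 0, 0, 0, -3, 0, 0, 0, 0, 0, -3, 0, 0, 0, -3, 0, -2, 0, 0, 0, -3, 0, 0, 0, 0, 0]}}

```text
time_s: 7.45
ee_pos: [455.3, 263.5, 203.7]
ee_rot: [-179.7, -0.5, -0.9]
force: [0.2, 0.5, 0.4]
gripper_width: 54.7
gripper_force: 0.0
```

{"fn": "step_arm", "kwargs": {"plan": [-2, 0, 0, 0, 0, 0, 0, 0, 0, 0, 0, 0]}}

```text
time_s: 7.62
ee_pos: [429.0, 262.0, 199.8]
ee_rot: [180.0, 0.1, -0.7]
force: [-0.6, -0.1, 0.0]
gripper_width: 54.8
gripper_force: 0.0
```

```bash
python3 - <<'E'
from h import *
p=viewer.grab_frame('wrist');s=sensors.state();print(s['ee_pos'],s['force'],s['gripper_width'])
im=p['img'][:,:,::-1].copy()
for d in viewer.pinpoint('open_stud_grip',p)[:2]: print(d['location'],d['score'],atz(p,d['location'],97))
k=lambda q:q
wing(im,p,np.array([513.5,261,97.]),0,k,(0,0,255))
cv2.imwrite('pics/w5.png',np.hstack([cv2.resize(im,(400,250)),cv2.resize(p['img'][:,:,::-1],(400,250))]) if 0 else im)
E
```

```text
[431.23500653 262.37469496 199.79476627] [0.67181422 0.44815241 0.56478409] 55.001347460399224
```

View pics/w5.png

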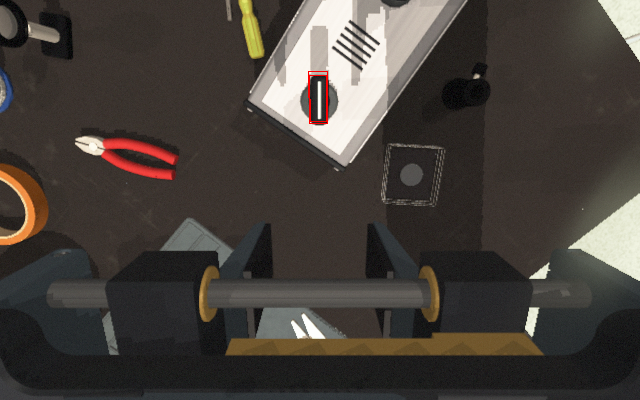

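The wing at (318,98) matches the latched overlay and the arm is clear. One look from the scene camera will show whether the height is right and the red band is gone.

```bash
python3 - <<'E'
from h import *
a=cv2.imread('pics/scene0.png');p=viewer.grab_frame('scene');b=p['img'][:,:,::-1]
c=lambda i:cv2.resize(i[150:250,250:380],None,fx=3,fy=3,interpolation=cv2.INTER_CUBIC)
m=c(b).copy();k=lambda q:(q-[250,150])*3
wing(m,p,np.array([513.5,261,97.]),0,k,(0,0,255));wing(m,p,np.array([601.5,197,97.]),0,k,(0,255,0))
cv2.imwrite('pics/s6.png',np.vstack([np.hstack([c(a),c(b)]),np.hstack([m,m*0])]))
E
```

```text
(no output)
```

View pics/s6.png

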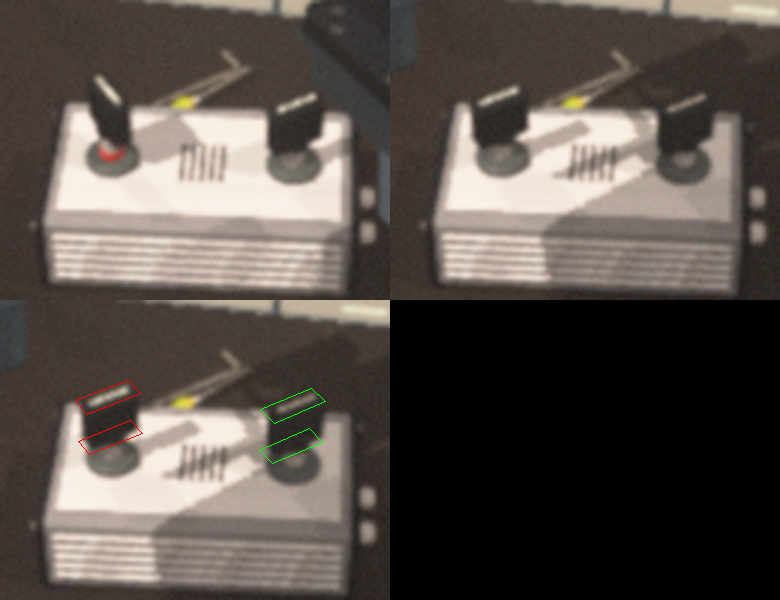

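The red band is gone, and both wings stand parallel at the same height (crop positions (500,115) and (685,120)). Handing in.

```bash
python3 -c "
from h import *
print(env.job_done())"
```

```text
the job is handed in; nothing more can be done
None
```

I pressed the open stud down about 11.6 mm, turned it a quarter turn clockwise and released it; the camera shows it latched like the other stud, which was left alone, and the job is handed in (no verdict was returned).

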